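Fetch the brown bottle from under the sash

ROBOT

A 6-joint arm with a two-finger parallel gripper is mounted at the origin on a cart in front of the work surface, level with it; the furniture and walls round the work are solid. World frame = base frame: x ahead of the robot, y to its left, z up, the work surface at z = 0. Lengths are in m, angles in degrees, forces in N, time in s.
With the tool pointing down it reaches from about 0.35 to 0.775 m from the base axis. Payload 5.5 kg.
Tool frame: the origin (TCP) lies midway between the tips of the shut fingers; the grasp point (between the pads) lies 19 mm behind it; z points along the fingers, y is the line along which they close (so a half turn about z gives the same grasp; the last joint's range is limited). The gripper opens to 85 mm and grips with 20 to 120 N. Pads are 22 mm wide; open, the fingers measure 114 mm over their backs; the gripper's body (76 mm by 85 mm) begins 54 mm behind the grasp point. The pads swing forward as they close: fully open they stand 13 mm farther back than shut.
Start: joints at [-81.624, 17.945, 2.641, 74.691, 0, 82.002], TCP at [0.162, -0.552, 0.231] pointing down, gripper open.
Joint ranges: [-158.12, 158.12], [-49.38, 96.58], [-58.88, 72.47], [-126.05, 133.96], [-84.25, 85.87], [-180, 180]. Speed limits (degrees/s): [147.25, 147.25, 180, 180, 180, 180].

INTERFACE

Orientations are given as a 3x3 rotation matrix whose columns are the frame's x, y, z axes.
In Python, from rig import status, optics, order gives the robot as it stands.
- The arm moves only by the tool drive_tool, never from a script. Its argument "steps" is a list of rows, each a list of 3 entries, a list of its own where there are three numbers: the shift along the world's x, y, z in mm, then the turn, a rotation vector about the world's x, y, z in rad, then the closure, from 0 (fully open) to 1 (shut). A call has exactly 10 rows; each row shifts and turns the commanded pose from where the row before left it; what a row does not reach is not made up. A row lasts 1/10 s, in which the tool goes at most 50 mm and 8.59 degrees, less where a joint would pass 70% of its speed; a pose out of reach is approached as far as the arm can. A call with a gripper value outside its range is refused whole. The fingers move at their own pace and stop on an object; "squeeze" is the grip in N (left out, the last holds). Time passes only in rows, so rows that do not move let the fingers close, or fill a call up. It gives the time, the measured TCP pose, the force, the opening and the grip force at its end, in the units of the state.
- status.read_state(): the state, without advancing time (a new reading comes with each control period).
- optics.camera(name): name is "side" or "top" or "wrist"; returns (picture, depth): 420x560x3 uint8, red, green, blue; 420x560 float32, m along the optical axis (not along the pixel's ray), 0 where there is no reading.
- optics.camera_info(name): a dict with "fx", "fy", "cx", "cy" (pixels), "k1" (the pictures are not rectified: a ray, as slopes to the right and down, at radius r is drawn at 1 + k1 r^2 times it, then the intrinsics apply), "T" (4x4, takes a point from camera to world coordinates); the wrist camera has in their place "mount" (4x4, takes a point from camera to tool coordinates, whose origin is the TCP and whose axes are the flange's). Camera axes: x right, y down, z forward; pixel columns grow to the right and rows downward; lengths in m; the calibration is good to about 2 mm. A picture is of the moment at which its call begins: read the wrist's pose just before it. camera_info takes no time and is no camera call.
- order.close_job(): hands the job in; it is judged then, once.
The state is a dict: "clock": time; "joints": joint angles; "qd": joint speeds; "tau": joint torques, N m; "position": TCP position; "tcp_rot": TCP orientation; "ft_force": force on the tool from outside, world axes, zero at the start; "ft_torque": the same for the moment, N m; "opening": opening from 0.0 (shut) to 1.0 (fully open); "finger_force": force on a finger pad.
Only numpy, scipy, OpenCV 4.12 (cv2) and the standard library are available. Lean on these libraries where they do the work, as an engineer would, in place of code of your own. Each camera call takes 0.05 s, during which the arm holds its last target. There are 200 camera calls.

TASK

Lift the clear sash of the bench enclosure by its black handle until it stays up by itself when let go, and leave it up. Then reach in under it, take out the brown bottle, keeping it upright, and stand it inside the white spill tray. Leave the small blue-capped bottle where it stands.

Things in the scene. Friction and masses are not known exactly. Their poses are not given: they have to be found in the camera images.
- hood: Bench enclosure, sloping front, fixed; 350 mm wide (y), 225 deep, side rails up to 360 high. Origin: underside of floor plate, 10 mm behind its front edge, mid-width. x points into it, y left; z up. Floor plate 6 mm thick; clear sides (a counterweight arm swings back outside the right one), inner faces at y = +-158 mm; back wall at x = 209; clear roof at z = 210 to 215 from x = 137 back.
- sash (a joint): Travel (m) of the clear sash up its track: 0 shut (start), 0.22 top stop. It moves along (0.574, 0, 0.819) of the hood frame (35 deg back from vertical). Sash 310 mm wide, 202 long; shut, its lower edge is at x = 0, z = 12 mm of the hood. About 0.6 kg with counterweight: let go below about 0.16 it slides shut, from 0.175 up friction holds it. Lifting takes up to 15 N.
- sash_handle (a point): Middle of the sash's black bar handle; moves with it. Bar runs up and down the slope, 86 mm long, 16 wide (along hood y: grip it so), 14 thick; its middle stands 42 mm off the sash along the outward normal (-0.819, 0, 0.574 in hood frame), 62 mm up the slope from the sash's lower edge. Posts 36 mm above and below the middle join it to the sash.
- brown_bottle: Dark brown round bottle with a black cap, 42 mm diameter, 89 mm tall, 0.05 to 0.11 kg, standing in the enclosure in one of two places, left or right of its middle. Origin: centre of its underside, z up along it. Body full width up to about 55 mm.
- small_bottle: Small white bottle with a blue cap, 36 mm diameter, 75 mm tall, standing in the other place in the enclosure. Origin: centre of its underside. To be left alone.
- tray: White square spill tray, fixed to the bench, 150 x 150 mm outside, 18 mm high, walls and floor 5 mm thick (inside 140 x 140 mm). Origin: centre of its underside; x and y along its sides, z up; the inner floor is at z = 5 mm.

How it is judged:
By the outcome, as a careful person would: the job done as asked, in the order asked, and still so for the second after the job is handed in, with the robot touching nothing.
It also fails if it takes over 58 s, if anything falls off the work surface, if the arm or the gripper's body presses on something with over 40 N, if the wrist force passes 120 N, or if a joint passes its speed limit or range.

## Working session

There is one attempt and no reset: what is moved stays moved. The work goes in short steps, Python scripts to look and compute and a tool call to move; the robot and the scene stay as the last step left them, time stands still between calls to the robot, and variables do not carry over. Pictures are saved under pics/ and viewed, at most 10 in all, crops included, and the job is handed in when it is done.

Besides the shell and the picture viewer there is one more tool, called after "Call:" as name(argument=value, ...) on one line, values as JSON. drive_tool: Moves the arm, as the interface text tells. Its arguments: {"type":"object","properties":{"steps":{"type":"array"},"squeeze":{"type":"number"}},"required":["steps"]}

```bash
mkdir -p pics
cat > h.py <<'E'
import numpy as np, cv2
from rig import status, optics, order
def snap(name, fn=None):
    s=status.read_state(); im,d=optics.camera(name); i=optics.camera_info(name)
    if 'T' in i: T=np.array(i['T'])
    else:
        W=np.eye(4); W[:3,:3]=s['tcp_rot']; W[:3,3]=s['position']; T=W@np.array(i['mount'])
    if fn: cv2.imwrite('pics/'+fn,im[:,:,::-1])
    return im,d,i,T
def rays(uv,i,T):
    uv=np.atleast_2d(np.float64(uv)); q=(uv-[i['cx'],i['cy']])/[i['fx'],i['fy']]; p=q.copy()
    for _ in range(20): p=q/(1+i['k1']*(p**2).sum(1,keepdims=True))
    d=np.c_[p,np.ones(len(p))]
    return T[:3,3], d@T[:3,:3].T   # depth z multiplies d
def plane(uv,i,T,z):
    o,d=rays(uv,i,T); return o+d*((z-o[2])/d[:,2:3])
def pts(uv,dep,i,T):
    o,d=rays(uv,i,T); uv=np.atleast_2d(uv).astype(int); return o+d*dep[uv[:,1],uv[:,0]][:,None]
E
python3 - <<'E'
from h import *
np.set_printoptions(precision=3,suppress=True)
a=snap('side','s1.png');b=snap('top','t1.png')
for x in (a,b): print(x[2]['fx'],x[2]['k1'],x[3])
print(snap('wrist')[2]['mount']); print(status.read_state())
np.savez('v1.npz',si=a[0],sd=a[1],ti=b[0],td=b[1])
E
```

```text
473.5302103817126 -0.1390051812984341 [[-0.818 -0.372  0.439 -0.021]
 [-0.575  0.545 -0.61   0.691]
 [-0.012 -0.751 -0.66   0.881]
 [ 0.     0.     0.     1.   ]]
400.5155851156147 -0.1152995364935546 [[ 0.017 -0.99   0.139  0.388]
 [-1.    -0.019 -0.014 -0.064]
 [ 0.017 -0.139 -0.99   1.165]
 [ 0.     0.     0.     1.   ]]
[[ 0.001 -0.954 -0.301  0.077]
 [ 1.     0.     0.    -0.   ]
 [-0.    -0.301  0.954 -0.143]
 [ 0.     0.     0.     1.   ]]
{'clock': 0.15, 'joints': array([-81.623,  17.983,   2.593,  74.693,   0.   ,  82.002]), 'qd': array([ 0.042, -0.141,  0.129, -0.062,  0.017,  0.032]), 'tau': array([  0.002, -48.107,  29.881,   0.014,  -0.   ,   0.   ]), 'position': array([ 0.162, -0.551,  0.231]), 'tcp_rot': array([[ 0.959,  0.282, -0.   ],
       [ 0.282, -0.959,  0.001],
       [ 0.   , -0.001, -1.   ]]), 'ft_force': array([ 0.56 ,  0.608, -1.385]), 'ft_torque': array([ 0.033, -0.003,  0.011]), 'finger_force': 0.0, 'opening': 0.9971250344277705}
```

View pics/s1.png

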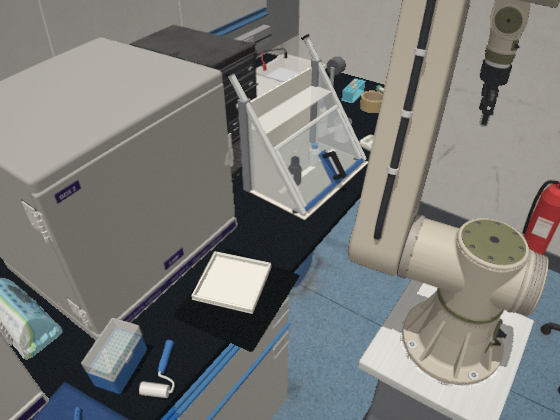

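View pics/t1.png

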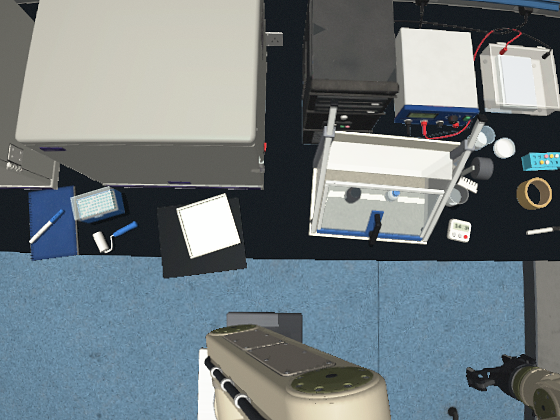

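The side view shows the hood at (240–370, 40–215), the handle at (332,165), the brown bottle at (295,168) and the tray at (232,282). In the top view the handle is at (376,225), the tray at (208,226), the brown cap at (352,194) and the blue cap at (393,194). I'll zoom in to pick exact pixels.

Run:
```python
from h import *
v=np.load('v1.npz')
a=cv2.resize(v['ti'][120:260,295:495],None,fx=4,fy=4,interpolation=cv2.INTER_CUBIC)
cv2.imwrite('pics/tc.png',a[:,:,::-1])
b=cv2.resize(v['si'][30:220,220:380],None,fx=3.1,fy=3.1,interpolation=cv2.INTER_CUBIC)
cv2.imwrite('pics/sc.png',b[:,:,::-1])
```

```text
(no output)
```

View pics/tc.png

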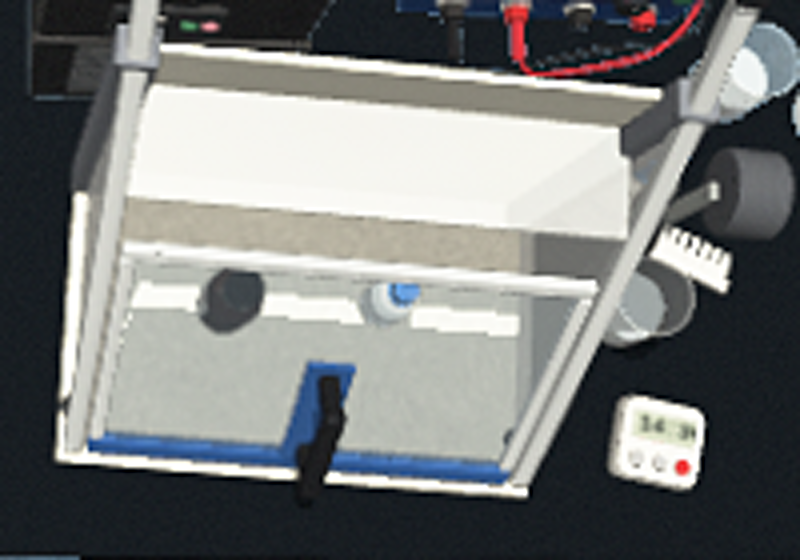

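View pics/sc.png

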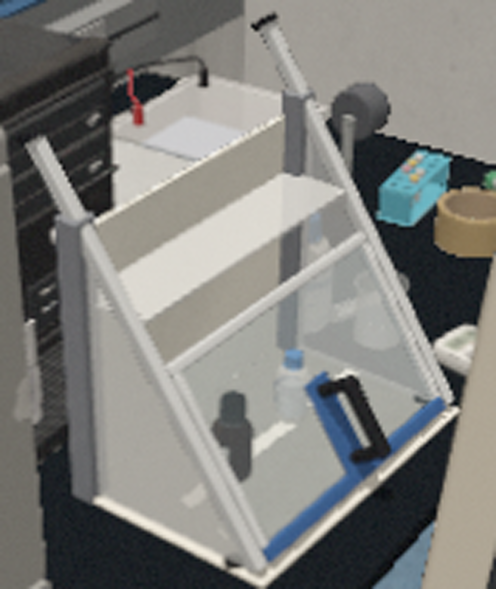

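Run:
```python
from h import *
np.set_printoptions(precision=4,suppress=True)
v=np.load('v1.npz'); st=optics.camera_info('top'); ss=optics.camera_info('side')
Tt=np.array(st['T']);Ts=np.array(ss['T'])
t=lambda x,y:[295+(x+.5)/4-.5,120+(y+.5)/4-.5]
s=lambda x,y:[220+(x+.5)/3.1-.5,30+(y+.5)/3.1-.5]
print('front L,R top',plane([t(57,460),t(527,494)],st,Tt,.005))
print('front L,R side',plane([s(262,580),s(457,405)],ss,Ts,.005))
for n,im,i,T in(('top',v['ti'],st,Tt),('side',v['si'],ss,Ts)):
    m=(im.min(2)>190).astype(np.uint8); 
    if n=='top': m[:,:170]=0;m[:,245:]=0;m[:190]=0;m[262:]=0
    else: m[:245]=0;m[315:]=0;m[:,:188]=0;m[:,275:]=0
    c=max(cv2.findContours(m,0,2)[0],key=cv2.contourArea); h=cv2.convexHull(c)
    r=cv2.minAreaRect(plane(h[:,0],i,T,.018)[:,:2].astype(np.float32)*1000); print(n,'tray',r)
def tri(a,b):
    o1,d1=rays(a,st,Tt);o2,d2=rays(b,ss,Ts);d1=d1[0];d2=d2[0]
    k=np.linalg.lstsq(np.c_[d1,-d2],o2-o1,rcond=None)[0];p=o1+k[0]*d1;q=o2+k[1]*d2
    return (p+q)/2,np.linalg.norm(p-q)*1000
print('handle top end',tri(t(330,378),s(340,382)))
print('handle low end',tri(t(307,497),s(375,458)))
print('browncap',tri(t(240,283),s(233,398)))
print('bluecap',tri(t(405,285),s(293,355)))
print('brown base side', plane([s(238,473)],ss,Ts,.006))
print('brown cap plane', plane([t(240,283)],st,Tt,.095),plane([s(233,398)],ss,Ts,.095))
print('white base side', plane([s(291,415)],ss,Ts,.006))
for n,p in(('brown',t(233,300)),('handle',t(330,420))): print(n,pts(np.round([p]),v['td'],st,Tt))
for n,p in(('brown',s(238,450)),('handle',s(365,410))): print(n,pts(np.round([p]),v['sd'],ss,Ts))
```

```text
front L,R top [[ 0.4802 -0.1502  0.005 ]
 [ 0.4602 -0.4989  0.005 ]]
front L,R side [[ 0.4878 -0.1555  0.005 ]
 [ 0.4671 -0.5025  0.005 ]]
top tray ((501.05682373046875, 142.67031860351562), (150.8087615966797, 149.93923950195312), 18.99279022216797)
side tray ((503.31549072265625, 143.77523803710938), (148.05413818359375, 149.53785705566406), 19.099241256713867)
handle top end (array([ 0.5235, -0.3293,  0.1086]), np.float64(14.558085984287414))
handle low end (array([ 0.4593, -0.3191,  0.0524]), np.float64(13.824826218836307))
browncap (array([ 0.5952, -0.2679,  0.0969]), np.float64(1.4244466412130903))
bluecap (array([ 0.6008, -0.3877,  0.0786]), np.float64(0.3557508023716405))
brown base side [[ 0.5912 -0.2744  0.006 ]]
brown cap plane [[ 0.5962 -0.2679  0.095 ]] [[ 0.5961 -0.2705  0.095 ]]
white base side [[ 0.5998 -0.3874  0.006 ]]
brown [[ 0.574  -0.2539  0.1456]]
handle [[ 0.4992 -0.3218  0.1223]]
brown [[ 0.5455 -0.1994  0.0983]]
handle [[ 0.4843 -0.3215  0.0958]]
```

Call:
drive_tool(steps=[[[22,23,-3],[0,0,-0.115],0],[[22,23,-3],[0,0,-0.115],0],[[22,23,-3],[0,0,-0.115],0],[[22,23,-3],[-0.008,-0.137,0],0],[[22,23,-3],[-0.008,-0.137,0],0],[[22,23,-3],[-0.008,-0.137,0],0],[[22,23,-3],[-0.008,-0.137,0],0],[[22,23,-3],[-0.008,-0.137,0],0],[[22,23,-3],[-0.008,-0.137,0],0],[[22,23,-3],[-0.008,-0.137,0],0]], squeeze=80)

```text
clock: 1.15
position: [0.3825, -0.321, 0.202]
tcp_rot: [[0.568, -0.059, 0.821], [-0.033, -0.998, -0.049], [0.823, 0.0, -0.569]]
ft_force: [0.5, -1.1, -1.0]
opening: 1.0
finger_force: 0.0
```

Run:
```python
from h import *
np.set_printoptions(precision=3,suppress=True)
s=status.read_state();print(s['clock'],s['joints'],s['position'],s['tcp_rot'],s['ft_force'])
```

```text
1.15 [-79.872  -5.958 -49.727  27.52   53.104 112.931] [ 0.382 -0.321  0.202] [[ 0.568 -0.059  0.821]
 [-0.033 -0.998 -0.049]
 [ 0.823  0.    -0.569]] [ 0.488 -1.069 -1.015]
```

Run:
```python
from h import *
a=snap('wrist','w1.png'); np.savez('w1.npz',im=a[0],d=a[1],T=a[3])
```

```text
(no output)
```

View pics/w1.png

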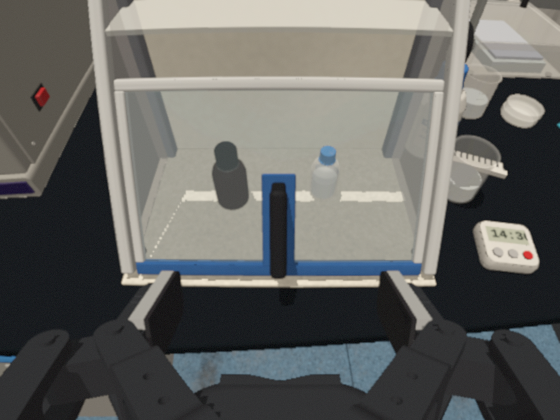

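The wrist view shows the handle bar at columns 270–287, rows 183–278, nearly centred between the fingers. The brown bottle is at (229,178) and the hood's front edge runs from (122,281) to (436,282).

Run:
```python
from h import *
np.set_printoptions(precision=4,suppress=True)
v=np.load('w1.npz');i=optics.camera_info('wrist');T=v['T'];im=v['im'].astype(int)
m=(im.max(2)<45);m[:183]=0;m[279:]=0;m[:,:264]=0;m[:,293:]=0
ys,xs=np.nonzero(m);P=pts(np.c_[xs,ys],v['d'],i,T)
print(m.sum(),xs.min(),xs.max())
ax=np.array([.9983,-.0575]);ay=np.array([.0575,.9983])
ok=(v['d'][ys,xs]>0);P=P[ok]
n=np.r_[-.819*ax,.574]
dn=P@n; f=abs(dn-np.median(dn))<.006; print('bar front median',np.median(P[f],0),'ext',P[f].min(0),P[f].max(0))
u=np.r_[.574*ax,.819]; q=P[f]@u; v_=P[f][:,:2]@ay
print('u range',np.percentile(q,[1,99]),'y',np.percentile(v_,[1,50,99]),'n',np.median(dn))
mid=np.percentile(q,[1,99]).mean()*u+(np.median(dn)-.007)*n+np.r_[np.percentile(v_,[1,99]).mean()*ay,0]
print('handle mid',mid)
e=plane([[122,282],[436,284]],i,T,.005); print('front corners',e)
print('front edge top', e.mean(0)[:2]+.01*ax)
print('brown base front',plane([[232,208]],i,T,.006)); print('blue base front',plane([[324,200]],i,T,.006))
print('brown caps',plane([[226,151]],i,T,.093))
```

```text
1384 270 286
bar front median [ 0.4785 -0.325   0.0947] ext [ 0.453  -0.3331  0.0579] [ 0.5055 -0.317   0.1247]
u range [0.3197 0.4003] y [-0.3039 -0.2969 -0.2903] n -0.3521945012320088
handle mid [ 0.4829 -0.3254  0.0887]
front corners [[ 0.483  -0.1507  0.005 ]
 [ 0.4601 -0.4993  0.005 ]]
front edge top [ 0.4815 -0.3255]
brown base front [[ 0.5802 -0.2714  0.006 ]]
blue base front [[ 0.5865 -0.3906  0.006 ]]
brown caps [[ 0.5913 -0.2739  0.093 ]]
```

Call:
drive_tool(steps=[[[8.5,0,-17],[0,0,0],0],[[8.5,0,-17],[0,0,0],0],[[8.5,0,-17],[0,0,0],0],[[8.5,0,-17],[0,0,0],0],[[16.5,-1,-11.5],[0,0,0],0],[[16.5,-1,-11.5],[0,0,0],0],[[16.5,-1,-11.5],[0,0,0],0],[[16.5,-1,-11.5],[0,0,0],0],[[16,-1,-11],[0,0,0],0],[[0,0,0],[0,0,0],0]])

```text
clock: 2.2
position: [0.499, -0.327, 0.0748]
tcp_rot: [[0.574, -0.058, 0.817], [-0.034, -0.998, -0.046], [0.818, -0.001, -0.575]]
ft_force: [0.7, 0.3, -0.1]
opening: 0.998
finger_force: 0.0
```

Call:
drive_tool(steps=[[[0,0,0],[0,0,0],1],[[0,0,0],[0,0,0],1],[[0,0,0],[0,0,0],1],[[0,0,0],[0,0,0],1],[[0,0,0],[0,0,0],1],[[0,0,0],[0,0,0],1],[[0,0,0],[0,0,0],1],[[0,0,0],[0,0,0],1],[[0,0,0],[0,0,0],1],[[0,0,0],[0,0,0],1]])

```text
clock: 3.2
position: [0.4977, -0.3261, 0.0769]
tcp_rot: [[0.571, -0.059, 0.819], [-0.035, -0.998, -0.047], [0.82, -0.001, -0.572]]
ft_force: [-6.9, 4.0, 6.5]
opening: 0.176
finger_force: 78.1
```

Call:
drive_tool(steps=[[[3,-0.2,4],[0,0,0],1],[[5.7,-0.3,8.2],[0,0,0],1],[[5.7,-0.3,8.2],[0,0,0],1],[[5.7,-0.3,8.2],[0,0,0],1],[[5.7,-0.3,8.2],[0,0,0],1],[[5.7,-0.3,8.2],[0,0,0],1],[[5.7,-0.3,8.2],[0,0,0],1],[[5.7,-0.3,8.2],[0,0,0],1],[[5.7,-0.3,8.2],[0,0,0],1],[[5.7,-0.3,8.2],[0,0,0],1]])

```text
clock: 4.2
position: [0.5505, -0.3294, 0.1524]
tcp_rot: [[0.575, -0.062, 0.816], [-0.038, -0.998, -0.049], [0.817, -0.003, -0.576]]
ft_force: [-7.0, -0.2, -2.1]
opening: 0.17
finger_force: 77.8
```

Call:
drive_tool(steps=[[[6.3,-0.3,9],[0,0,0],1],[[6.3,-0.3,9],[0,0,0],1],[[6.3,-0.3,9],[0,0,0],1],[[6.3,-0.3,9],[0,0,0],1],[[6.3,-0.3,9],[0,0,0],1],[[6.3,-0.3,9],[0,0,0],1],[[6.3,-0.3,9],[0,0,0],1],[[6.3,-0.3,9],[0,0,0],1],[[6.3,-0.3,9],[0,0,0],1],[[3,-0.2,4.5],[0,0,0],1]])

```text
clock: 5.2
position: [0.6115, -0.3332, 0.2397]
tcp_rot: [[0.573, -0.061, 0.817], [-0.035, -0.998, -0.05], [0.819, -0.0, -0.574]]
ft_force: [-5.1, -3.0, -0.7]
opening: 0.171
finger_force: 79.1
```

Call:
drive_tool(steps=[[[0,0,0],[0,0,0],1],[[0,0,0],[0,0,0],1],[[0,0,0],[0,0,0],0],[[0,0,0],[0,0,0],0],[[0,0,0],[0,0,0],0],[[0,0,0],[0,0,0],0],[[0,0,0],[0,0,0],0],[[0,0,0],[0,0,0],0],[[0,0,0],[0,0,0],0],[[0,0,0],[0,0,0],0]])

```text
clock: 6.2
position: [0.6121, -0.3325, 0.2396]
tcp_rot: [[0.572, -0.059, 0.818], [-0.034, -0.998, -0.048], [0.82, -0.001, -0.573]]
ft_force: [-0.2, -0.7, 0.2]
opening: 0.996
finger_force: 0.0
```

Call:
drive_tool(steps=[[[-33,2,23],[0,0,0],0],[[-33,2,23],[0,0,0],0],[[-33,2,23],[0,0,0],0],[[-9,10.5,-30],[-0.0008,-0.0145,0],0],[[-9,10.5,-30],[-0.0008,-0.0145,0],0],[[-9,10.5,-30],[-0.0008,-0.0145,0],0],[[-9,10.5,-30],[-0.0008,-0.0145,0],0],[[-9,10.5,-30],[-0.0008,-0.0145,0],0],[[-9,10.5,-30],[-0.0008,-0.0145,0],0],[[0,0,0],[0,0,0],0]])

```text
clock: 7.2
position: [0.4618, -0.2895, 0.1454]
tcp_rot: [[0.525, -0.031, 0.851], [-0.036, -0.999, -0.014], [0.851, -0.023, -0.525]]
ft_force: [0.2, 0.6, 0.2]
opening: 1.001
finger_force: 0.0
```

Run:
```python
from h import *
np.set_printoptions(precision=3,suppress=True)
s=status.read_state();print(s['joints'],s['position'],s['tcp_rot'])
a=snap('wrist'); b=snap('side'); np.savez('w2.npz',im=a[0],d=a[1],T=a[3])
o=np.vstack([a[0],cv2.resize(b[0][30:220,220:400],(560,591))[:180]])
big=np.zeros((420,800,3),np.uint8);big[:,:560]=a[0];big[:253,560:]=cv2.resize(b[0][30:220,220:400],(240,253));cv2.imwrite('pics/w2.png',big[:,:,::-1])
```

```text
[-67.236   2.006 -58.845  -3.954  51.163 131.455] [ 0.462 -0.29   0.145] [[ 0.525 -0.031  0.851]
 [-0.036 -0.999 -0.014]
 [ 0.851 -0.023 -0.525]]
```

View pics/w2.png

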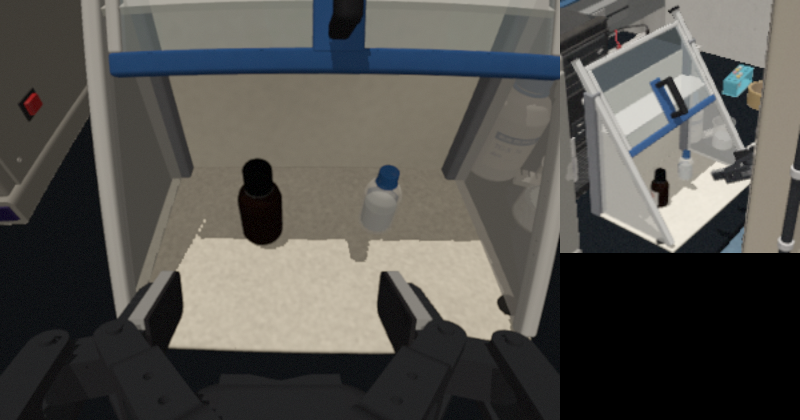

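The sash stays up on its own, with its lower edge at row 62 and the inset agreeing. The brown bottle is at (261,215) with its base at row 243, and the small bottle at (380,205). The arm's J3 is at its limit here, so I'll use a steeper tool with a leftward yaw.

Run:
```python
from h import *
np.set_printoptions(precision=4,suppress=True)
v=np.load('w2.npz');i=optics.camera_info('wrist');T=v['T'];im=v['im'].astype(int)
m=(im.max(2)<60).astype(np.uint8);m[:150]=0;m[255:]=0;m[:,:225]=0;m[:,300:]=0
n,l,s,c=cv2.connectedComponentsWithStats(m);k=1+s[1:,4].argmax();print(s[k])
m=l==k
for r in (200,210,220,230):
    x=np.nonzero(m[r])[0]; o,d=rays([[x.min()-.5,r],[x.max()+.5,r]],i,T); print(r,x.min(),x.max())
ys,xs=np.nonzero(m);P=pts(np.c_[xs,ys],v['d'],i,T);P=P[(P[:,2]>.012)&(P[:,2]<.058)]
h=P[:,:2]; A=np.c_[2*h,np.ones(len(h))]; q=np.linalg.lstsq(A,(h**2).sum(1),rcond=None)[0]
print('circle fit',q[:2],np.sqrt(q[2]+q[:2]@q[:2]),len(h))
front=h[:, :]; 
from scipy.optimize import least_squares
r=least_squares(lambda c:np.hypot(*(h-c).T)-.021,h.mean(0)+[.01,0],loss='soft_l1',f_scale=.001);print(r.x,np.abs(r.fun).mean())
b=ys.max();print('base front',b,plane([[xs[ys>=b-1].mean(),b+.5]],i,T,.006))
s2=status.read_state();print(s2['position'])
```

```text
[ 238  159   44   86 2985]
200 238 281
210 240 281
220 242 281
230 243 281
circle fit [ 0.5955 -0.2722] 0.0203886954815478 1197
[ 0.5962 -0.2721] 0.00038222403562016504
base front 244 [[ 0.578  -0.2717  0.006 ]]
[ 0.4626 -0.2894  0.1473]
```

```bash
cat >> h.py <<'E'
from scipy.spatial.transform import Rotation as Ro
def goal(yaw,pitch,tgt):
    y,p=np.radians([yaw,pitch]);hx=np.array([np.cos(y),np.sin(y),0]);up=np.array([0,0,1.])
    z=np.cos(p)*hx-np.sin(p)*up; x=np.sin(p)*hx+np.cos(p)*up; R=np.c_[x,np.cross(z,x),z]
    s=status.read_state(); rv=(Ro.from_matrix(R)*Ro.from_matrix(s['tcp_rot']).inv()).as_rotvec()
    print('a',z,'shift mm',1000*(np.array(tgt)-s['position']),'rotvec',rv,'now',s['position'],'J',s['joints'])
E
python3 - <<'E'
from h import *
np.set_printoptions(precision=4,suppress=True)
goal(15,38,[.525,-.2915,.1066])
E
```

```text
a [ 0.7612  0.204  -0.6157] shift mm [ 62.3881  -2.1077 -40.7273] rotvec [-0.0328  0.1092  0.2926] now [ 0.4626 -0.2894  0.1473] J [-67.1381   1.7972 -58.8144  -3.9724  51.164  131.5458]
```

Call:
drive_tool(steps=[[[10,0,0],[-0.005,0.016,0.042],0],[[10,0,0],[-0.005,0.016,0.042],0],[[10,0,0],[-0.005,0.016,0.042],0],[[8,0,-10],[-0.005,0.016,0.042],0],[[8,0,-10],[-0.005,0.016,0.042],0],[[8,-1,-10],[-0.004,0.015,0.042],0],[[8,-1,-11],[-0.004,0.014,0.041],0],[[0,0,0],[0,0,0],0],[[0,0,0],[0,0,0],0],[[0,0,0],[0,0,0],0]])

```text
clock: 8.3
position: [0.5245, -0.2908, 0.1071]
tcp_rot: [[0.593, 0.26, 0.762], [0.161, -0.966, 0.204], [0.789, 0.002, -0.615]]
ft_force: [1.1, -1.4, 0.6]
opening: 1.001
finger_force: 0.0
```

Run:
```python
from h import *
np.set_printoptions(precision=4,suppress=True)
goal(15,38,[.616,-.267,.0326])
```

```text
a [ 0.7612  0.204  -0.6157] shift mm [ 91.4887  23.7525 -74.5328] rotvec [ 0.0018  0.0015 -0.0011] now [ 0.5245 -0.2908  0.1071] J [-59.9724  14.9763 -41.1626  15.4346  49.6006 113.4775]
```

Call:
drive_tool(steps=[[[11.4,3,-9.3],[0,0,0],0],[[11.4,3,-9.3],[0,0,0],0],[[11.4,3,-9.3],[0,0,0],0],[[11.4,3,-9.3],[0,0,0],0],[[11.4,3,-9.3],[0,0,0],0],[[11.4,3,-9.3],[0,0,0],0],[[11.4,3,-9.3],[0,0,0],0],[[11.5,3,-9.3],[0,0,0],0],[[0,0,0],[0,0,0],0],[[0,0,0],[0,0,0],0]])

```text
clock: 9.3
position: [0.6155, -0.2668, 0.0323]
tcp_rot: [[0.594, 0.26, 0.761], [0.161, -0.966, 0.205], [0.788, 0.001, -0.615]]
ft_force: [0.8, -0.1, -1.0]
opening: 1.001
finger_force: 0.0
```

Run:
```python
from h import *
np.set_printoptions(precision=4,suppress=True)
goal(15,38,[.616,-.267,.0326])
a=snap('wrist'); b=snap('side')
big=np.zeros((420,800,3),np.uint8);big[:,:560]=a[0];big[:253,560:]=cv2.resize(b[0][30:220,220:400],(240,253));cv2.imwrite('pics/w3.png',big[:,:,::-1])
```

```text
a [ 0.7612  0.204  -0.6157] shift mm [ 0.5326 -0.2071  0.2736] rotvec [ 0.0009  0.0007 -0.0016] now [ 0.6155 -0.2668  0.0323] J [-49.3783  26.099  -41.8965  -6.9444  45.3201 127.8005]
```

View pics/w3.png

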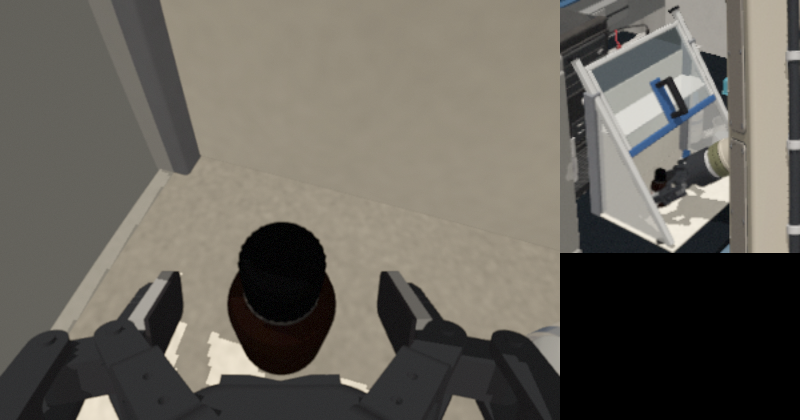

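The bottle is centred between the open pads (column 281, pads at 170 and 390). I'll close gently.

Call:
drive_tool(steps=[[[0,0,0],[0,0,0],1],[[0,0,0],[0,0,0],1],[[0,0,0],[0,0,0],1],[[0,0,0],[0,0,0],1],[[0,0,0],[0,0,0],1],[[0,0,0],[0,0,0],1],[[0,0,0],[0,0,0],1],[[0,0,0],[0,0,0],1],[[0,0,0],[0,0,0],1],[[0,0,0],[0,0,0],1]], squeeze=35)

```text
clock: 10.4
position: [0.6162, -0.2676, 0.0324]
tcp_rot: [[0.593, 0.26, 0.762], [0.162, -0.966, 0.204], [0.789, 0.002, -0.615]]
ft_force: [-3.2, -0.7, 6.4]
opening: 0.475
finger_force: 35.5
```

Call:
drive_tool(steps=[[[0,0,2],[0,0,0],1],[[0,0,3],[0,0,0],1],[[0,0,3],[0,0,0],1],[[0,0,4],[0,0,0],1],[[-5,-1,1],[0,0,0],1],[[-10,-2,1],[0,0,0],1],[[-10,-2,1],[0,0,0],1],[[-10,-2,1],[0,0,0],1],[[-5,-1,0],[0,0,0],1],[[0,0,0],[0,0,0],1]])

```text
clock: 11.4
position: [0.5751, -0.2758, 0.0479]
tcp_rot: [[0.594, 0.259, 0.761], [0.16, -0.966, 0.203], [0.788, 0.001, -0.615]]
ft_force: [0.1, -0.6, -0.9]
opening: 0.472
finger_force: 35.3
```

Run:
```python
from h import *
np.set_printoptions(precision=4,suppress=True)
goal(15,38,[.490,-.285,.06])
a=snap('wrist'); b=snap('side')
big=np.zeros((420,800,3),np.uint8);big[:,:560]=a[0];big[:253,560:]=cv2.resize(b[0][30:220,220:400],(240,253));cv2.imwrite('pics/w4.png',big[:,:,::-1])
```

```text
a [ 0.7612  0.204  -0.6157] shift mm [-85.071   -9.1681  12.0602] rotvec [0.001  0.0005 0.    ] now [ 0.5751 -0.2758  0.0479] J [-53.7249  22.6884 -43.3176  -0.9768  47.2419 122.3078]
```

View pics/w4.png

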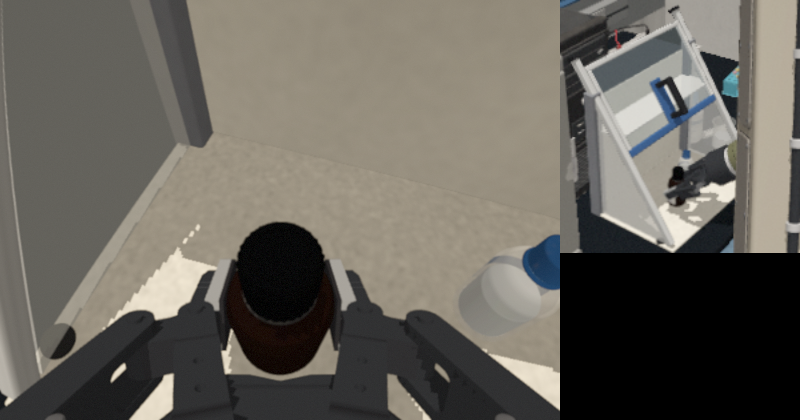

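The bottle is held upright and centred, and the small bottle hasn't moved. I'll pull it straight out of the enclosure.

Call:
drive_tool(steps=[[[-10,-1.5,1],[0,0,0],1],[[-14,-1.5,1],[0,0,0],1],[[-14,-1.5,1],[0,0,0],1],[[-14,-1.5,1],[0,0,0],1],[[-14,-1.5,1],[0,0,0],1],[[-14,-1.5,1],[0,0,0],1],[[-14,-1.5,1],[0,0,0],1],[[-14,-1.5,1],[0,0,0],1],[[-14,-1.5,1],[0,0,0],1],[[-10,-1.5,1],[0,0,0],1]])

```text
clock: 12.5
position: [0.4431, -0.2902, 0.0581]
tcp_rot: [[0.594, 0.26, 0.761], [0.161, -0.966, 0.204], [0.788, 0.001, -0.615]]
ft_force: [-0.7, -0.0, -1.7]
opening: 0.472
finger_force: 35.4
```

Call:
drive_tool(steps=[[[0,0,15],[0,0,0],1],[[0,0,30],[0,0,0],1],[[0,0,35],[0,0,0],1],[[0,0,35],[0,0,0],1],[[0,0,35],[0,0,0],1],[[0,0,35],[0,0,0],1],[[0,0,35],[0,0,0],1],[[0,0,35],[0,0,0],1],[[0,0,35],[0,0,0],1],[[0,0,20],[0,0,0],1]])

```text
clock: 13.5
position: [0.444, -0.2904, 0.3712]
tcp_rot: [[0.592, 0.261, 0.763], [0.164, -0.965, 0.202], [0.789, 0.006, -0.614]]
ft_force: [-0.3, -0.4, -1.1]
opening: 0.467
finger_force: 35.5
```

Run:
```python
from h import *
np.set_printoptions(precision=4,suppress=True)
goal(-40,38,[.520,.130,.38])
```

```text
a [ 0.6037 -0.5065 -0.6157] shift mm [ 75.988  420.3917   8.8326] rotvec [ 0.006   0.0003 -0.9619] now [ 0.444  -0.2904  0.3712] J [-69.7137  -2.4725 -18.0087  67.551   51.7613  98.3737]
```

Call:
drive_tool(steps=[[[8,12,1],[0,0,-0.04],1],[[10,18,1],[0,0,-0.048],1],[[10,20,1],[0,0,-0.048],1],[[10,20,1],[0,0,-0.048],1],[[10,20,1],[0,0,-0.048],1],[[10,20,1],[0,0,-0.048],1],[[10,20,1],[0,0,-0.048],1],[[10,20,1],[0,0,-0.048],1],[[10,20,1],[0,0,-0.048],1],[[4,20,0],[0,0,-0.048],1]])

```text
clock: 14.5
position: [0.5356, -0.0991, 0.3769]
tcp_rot: [[0.602, -0.208, 0.771], [-0.127, -0.978, -0.165], [0.789, 0.002, -0.615]]
ft_force: [0.4, -0.4, -1.1]
opening: 0.471
finger_force: 35.5
```

Call:
drive_tool(steps=[[[0,22,0],[0,0,-0.048],1],[[0,23,0],[0,0,-0.048],1],[[0,25,0],[0,0,-0.05],1],[[0,25,0],[0,0,-0.05],1],[[0,25,0],[0,0,-0.05],1],[[-3,25,0],[0,0,-0.05],1],[[-3,25,0],[0,0,-0.05],1],[[-3,25,0],[0,0,-0.05],1],[[-4,20,0],[0,0,-0.05],1],[[-3,15,0],[0,0,-0.044],1]])

```text
clock: 15.5
position: [0.4642, -0.09, 0.3773]
tcp_rot: [[0.595, -0.377, 0.71], [-0.148, -0.919, -0.365], [0.79, 0.112, -0.603]]
ft_force: [0.2, 0.6, -0.7]
opening: 0.47
finger_force: 35.6
```

Run:
```python
from h import *
np.set_printoptions(precision=4,suppress=True)
goal(-40,38,[.520,.130,.08])
```

```text
a [ 0.6037 -0.5065 -0.6157] shift mm [  55.7756  219.9907 -297.2839] rotvec [ 0.102  -0.0481 -0.3089] now [ 0.4642 -0.09    0.3773] J [-14.0925 -33.3137 -44.1172  26.9888 -10.4111 179.9414]
```

J6 hit its 180° limit, which leaves a slight 6° tilt. I'll undo that and approach the tray with the tool yawed left, which keeps J5 positive.

Run:
```python
from h import *
np.set_printoptions(precision=4,suppress=True)
goal(5,38,[.53,-.05,.38])
```

```text
a [ 0.785   0.0687 -0.6157] shift mm [65.7756 39.9907  2.7161] rotvec [ 0.1133 -0.0054  0.4756] now [ 0.4642 -0.09    0.3773] J [-14.0925 -33.3137 -44.1172  26.9888 -10.4111 179.9414]
```

Call:
drive_tool(steps=[[[5,0,0],[0.014,-0.0007,0.05],1],[[8,0,0],[0.014,-0.0007,0.06],1],[[8,4,0],[0.014,-0.0007,0.06],1],[[8,6,0],[0.014,-0.0007,0.06],1],[[8,6,0],[0.014,-0.0007,0.06],1],[[8,6,0],[0.014,-0.0007,0.06],1],[[8,6,0],[0.014,-0.0007,0.06],1],[[8,6,0],[0.014,-0.0007,0.06],1],[[5,6,0],[0,0,0],1],[[0,0,0],[0,0,0],1]])

```text
clock: 16.5
position: [0.5313, -0.0498, 0.3771]
tcp_rot: [[0.614, 0.081, 0.785], [0.051, -0.997, 0.063], [0.787, 0.001, -0.616]]
ft_force: [-0.1, -0.3, -1.4]
opening: 0.471
finger_force: 35.7
```

Run:
```python
from h import *
np.set_printoptions(precision=4,suppress=True)
goal(65,38,[.513,.161,.38])
```

```text
a [ 0.333   0.7142 -0.6157] shift mm [-18.3148 210.7744   2.9426] rotvec [ 0.0014 -0.0004  1.0531] now [ 0.5313 -0.0498  0.3771] J [-28.3787 -25.1792 -39.0773  29.1365  25.3944 158.1185]
```

Call:
drive_tool(steps=[[[0,8,0],[0,0,0.06],1],[[0,10,0],[0,0,0.075],1],[[0,10,0],[0,0,0.075],1],[[0,10,0],[0,0,0.075],1],[[-2,10,0],[0,0,0.075],1],[[-2,10,0],[0,0,0.075],1],[[-2,10,0],[0,0,0.075],1],[[-2,10,0],[0,0,0.075],1],[[-2,10,0],[0,0,0.075],1],[[-2,10,0],[0,0,0.075],1]])

```text
clock: 17.5
position: [0.5187, 0.0491, 0.3773]
tcp_rot: [[0.419, 0.732, 0.537], [0.453, -0.681, 0.575], [0.787, 0.002, -0.617]]
ft_force: [-0.8, -0.6, -1.1]
opening: 0.472
finger_force: 35.7
```

Call:
drive_tool(steps=[[[-1,14,-10],[0,0,0.08],1],[[-1,14,-15],[0,0,0.08],1],[[-1,14,-20],[0,0,0.08],1],[[-1,14,-20],[0,0,0.078],1],[[-1,14,-20],[0,0,0],1],[[-1,14,-20],[0,0,0],1],[[0,14,-20],[0,0,0],1],[[0,13,-20],[0,0,0],1],[[0,1,-20],[0,0,0],1],[[0,0,-10],[0,0,0],1]])

```text
clock: 18.5
position: [0.5118, 0.1615, 0.2006]
tcp_rot: [[0.26, 0.908, 0.33], [0.561, -0.42, 0.714], [0.786, -0.0, -0.618]]
ft_force: [-0.2, 1.1, -0.2]
opening: 0.472
finger_force: 35.7
```

Run:
```python
from h import *
np.set_printoptions(precision=4,suppress=True)
goal(65,38,[.513,.161,.06])
```

```text
a [ 0.333   0.7142 -0.6157] shift mm [   1.2383   -0.5277 -140.6393] rotvec [ 0.0023 -0.0015 -0.0032] now [0.5118 0.1615 0.2006] J [-18.369    4.6238 -36.0642  41.2038  51.3876 100.364 ]
```

Descend to just above the tray floor and take a look.

Call:
drive_tool(steps=[[[0,0,-18],[0.002,-0.0015,-0.003],1],[[0,0,-18],[0,0,0],1],[[0,0,-18],[0,0,0],1],[[0,0,-18],[0,0,0],1],[[0,0,-18],[0,0,0],1],[[0,0,-18],[0,0,0],1],[[0,0,-18],[0,0,0],1],[[0,0,-14],[0,0,0],1],[[1,0,-8],[0,0,0],1],[[0,0,0],[0,0,0],1]])

```text
clock: 19.5
position: [0.5142, 0.1603, 0.0536]
tcp_rot: [[0.26, 0.906, 0.335], [0.557, -0.424, 0.714], [0.789, 0.0, -0.615]]
ft_force: [0.1, 0.5, -0.3]
opening: 0.475
finger_force: 35.7
```

Run:
```python
from h import *
np.set_printoptions(precision=4,suppress=True)
goal(65,38,[.513,.161,.0325])
a=snap('wrist'); b=snap('side');c=snap('top')
big=np.zeros((600,800,3),np.uint8);big[:390,:520]=cv2.resize(a[0],(520,390));big[:280,520:]=cv2.resize(b[0][210:350,150:290],(280,280));big[290:570,520:]=cv2.resize(c[0][170:310,130:270],(280,280));cv2.imwrite('pics/w5.png',big[:,:,::-1])
```

```text
a [ 0.333   0.7142 -0.6157] shift mm [ -1.1628   0.6643 -21.1373] rotvec [-0.0009  0.0007  0.0015] now [0.5142 0.1603 0.0536] J [-18.4998  18.5908 -46.3601  16.6662  51.5786 100.6334]
```

View pics/w5.png

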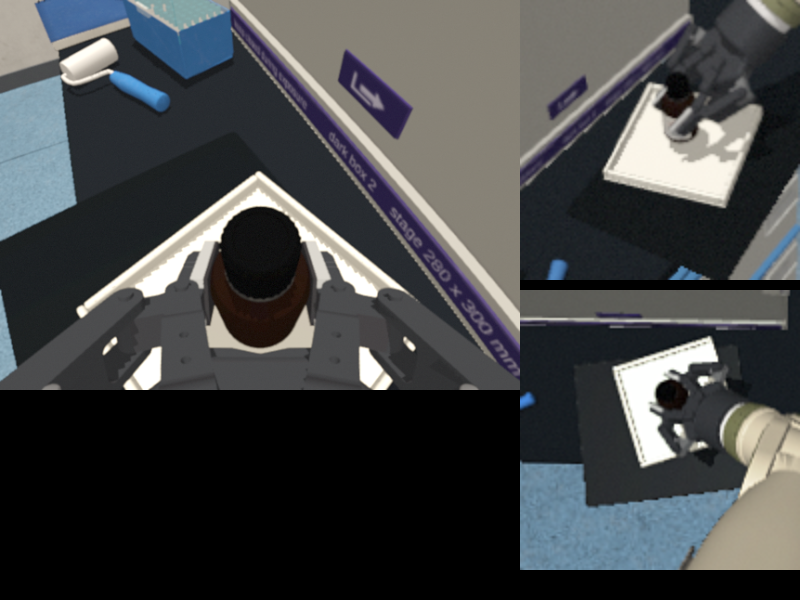

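The bottle is upright over the middle of the tray, cap at (670,395) in the top inset and tray corners around it. I'll lower it the last 21 mm.

Call:
drive_tool(steps=[[[0,0,-4],[0,0,0],1],[[0,0,-4],[0,0,0],1],[[0,0,-4],[0,0,0],1],[[0,0,-3],[0,0,0],1],[[0,0,-2],[0,0,0],1],[[0,0,-2],[0,0,0],1],[[0,0,-1],[0,0,0],1],[[0,0,-1],[0,0,0],1],[[0,0,0],[0,0,0],1],[[0,0,0],[0,0,0],1]])

```text
clock: 20.65
position: [0.5142, 0.1604, 0.0333]
tcp_rot: [[0.259, 0.906, 0.335], [0.557, -0.424, 0.714], [0.789, 0.001, -0.614]]
ft_force: [-0.3, -0.3, -0.8]
opening: 0.471
finger_force: 35.7
```

Call:
drive_tool(steps=[[[0,0,-1],[0,0,0],1],[[0,0,-0.7],[0,0,0],1],[[0,0,-0.3],[0,0,0],1],[[0,0,0],[0,0,0],1],[[0,0,0],[0,0,0],0.5],[[0,0,0],[0,0,0],0.4],[[0,0,0],[0,0,0],0.3],[[0,0,0],[0,0,0],0],[[0,0,0],[0,0,0],0],[[0,0,0],[0,0,0],0]])

```text
clock: 21.65
position: [0.5142, 0.1604, 0.0312]
tcp_rot: [[0.26, 0.906, 0.335], [0.557, -0.424, 0.714], [0.789, 0.001, -0.614]]
ft_force: [0.2, -0.3, 0.7]
opening: 1.0
finger_force: 0.0
```

Call:
drive_tool(steps=[[[0,0,0],[0,0,0],0],[[0,0,0],[0,0,0],0],[[-3,-7,6],[0,0,0],0],[[-5,-11,9],[0,0,0],0],[[-5,-11,9],[0,0,0],0],[[-5,-11,9],[0,0,0],0],[[-5,-11,9],[0,0,0],0],[[-5,-11,10],[0,0,0],0],[[-5,-11,12],[0,0,0],0],[[-5,-11,12],[0,0,0],0]])

```text
clock: 22.65
position: [0.4759, 0.076, 0.1077]
tcp_rot: [[0.26, 0.906, 0.335], [0.557, -0.424, 0.714], [0.789, 0.001, -0.614]]
ft_force: [-0.2, -0.3, -0.1]
opening: 1.0
finger_force: 0.0
```

Call:
drive_tool(steps=[[[-5,0,20],[0,0,0],0],[[-5,0,20],[0,0,0],0],[[0,0,20],[0,0,0],0],[[0,0,20],[0,0,0],0],[[0,0,20],[0,0,0],0],[[0,0,20],[0,0,0],0],[[0,0,10],[0,0,0],0],[[0,0,0],[0,0,0],0],[[0,0,0],[0,0,0],0],[[0,0,0],[0,0,0],0]])

```text
clock: 23.65
position: [0.4657, 0.0766, 0.2362]
tcp_rot: [[0.261, 0.906, 0.334], [0.556, -0.424, 0.715], [0.789, -0.001, -0.614]]
ft_force: [-1.0, 0.9, -0.1]
opening: 1.002
finger_force: 0.0
```

Run:
```python
from h import *
np.set_printoptions(precision=4,suppress=True)
b=snap('side');c=snap('top');print(status.read_state()['clock'])
big=np.zeros((600,800,3),np.uint8);big[:320,:440]=cv2.resize(b[0][30:350,150:400],(440,320))[:,:];big[:280,520:]=cv2.resize(b[0][210:350,150:290],(280,280));big[320:600,:800]=cv2.resize(c[0][130:270,130:530],(800,280));cv2.imwrite('pics/w6.png',big[:,:,::-1])
```

```text
23.75
```

View pics/w6.png

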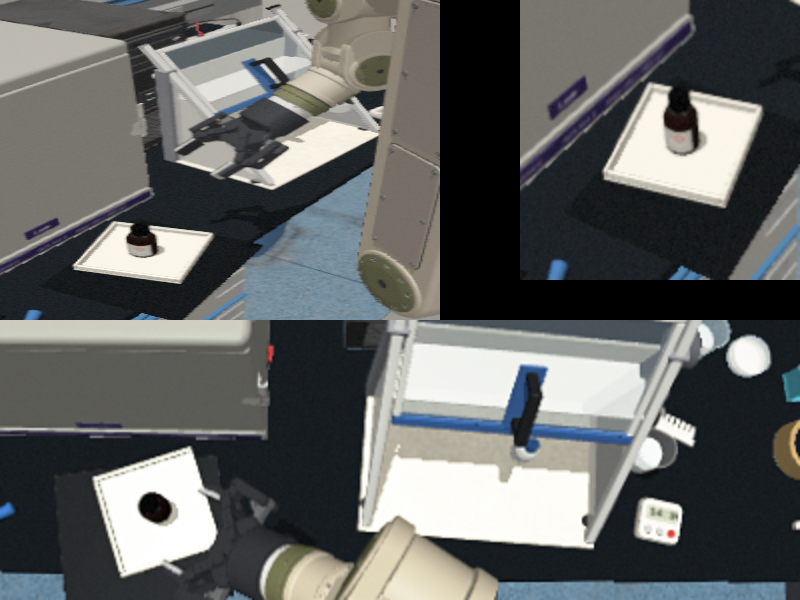

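The bottle stands upright in the tray, at (682,125) in the right inset. The sash is up, the small bottle is in place at (525,452), and the arm is clear.

```bash
python3 -c "
from rig import order
print(order.close_job())"
```

```text
the job is handed in; nothing more can be done
None
```

The job is handed in: the sash is up and holding on its own, the brown bottle stands upright in the spill tray (it tilted about 6° for a moment on the way over), and the small blue-capped bottle was left where it stood.

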